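# Set the flip tags of the capacitor bins

### The arm

A 6-joint arm with a two-finger parallel gripper is mounted at the origin on a cart in front of the work surface, level with it; the furniture and walls round the work are solid. World frame = base frame: x ahead of the robot, y to its left, z up, the work surface at z = 0. Lengths are in m, angles in degrees, forces in N, time in s.
With the tool pointing down it reaches from about 0.4 to 0.825 m from the base axis. Payload 7 kg.
Tool frame: the origin (TCP) lies at the very end of the fingers, on their centre line; the grasp point (between the pads) lies 19 mm behind it; z points along the fingers, y is the line along which they close (so a half turn about z gives the same grasp; the last joint's range is limited). The gripper opens to 88 mm and grips with 3 to 60 N. Pads are 19 mm wide; open, the fingers measure 130 mm over their backs; the gripper's body (78 mm by 193 mm) begins 47 mm behind the grasp point.
Start: joints at [-50.472, 20.546, 0.682, 0, -70.136, -16.507], TCP at [0.264, -0.621, 0.227] pointing down, gripper open.
Joint ranges: [-176.03, 176.03], [-82.01, 121.73], [-58.28, 71.71], [-173.87, 95.51], [-174.79, -0.11], [-173.66, 173.66]. Speed limits (degrees/s): [136.94, 136.94, 172.46, 180, 180, 180].

### API

Orientations are given as [roll, pitch, yaw] about the fixed x, y, z axes, in that order (R = Rz(yaw) Ry(pitch) Rx(roll)).
In Python, from plant import get_state, imaging, r, finder gives the robot as it stands.
- The arm moves only by the shell command python3 -m handwheel 'ROWS' [FORCE]. ROWS is JSON, a list of rows, each a list of 5 numbers: the closure, from 0 (fully open) to 1 (shut), then the shift along the world's x, y, z in cm, then the turn about the world's z in degrees. A call has 1 to 8 rows; each row is the pose to reach, as a shift and turn from the pose commanded when the call began; what a row does not reach only later rows make up. A row lasts 1/8 s, in which the tool goes at most 62.5 mm and 10.7 degrees, less where a joint would pass 70% of its speed; a pose out of reach is approached as far as the arm can. A call with a gripper value outside its range is refused whole. The fingers move at their own pace and stop on an object; FORCE is the grip in N (left out, the last holds). Time passes only in rows, so rows that repeat a pose let the fingers close. It gives the time, the measured TCP pose, the force, the opening and the grip force at its end, in the units of the state.
- get_state(): the state, without advancing time (a new reading comes with each control period).
- imaging.capture(name): name is "scene" or "top" or "wrist"; returns (picture, depth): 480x640x3 uint8, red, green, blue; 480x640 float32, m along the optical axis (not along the pixel's ray), 0 where there is no reading.
- imaging.get_calibration(name): a dict with "fx", "fy", "cx", "cy" (pixels), "rvec" (rotation vector, rad) and "tvec" (3), from world to camera coordinates, as OpenCV has them; the wrist camera has in their place "hand_eye" (4x4, takes a point from camera to tool coordinates, whose origin is the TCP and whose axes are the flange's). Camera axes: x right, y down, z forward; pixel columns grow to the right and rows downward; lengths in m; the calibration is good to about 2 mm. A picture is of the moment at which its call begins: read the wrist's pose just before it. get_calibration takes no time and is no camera call.
- r.close_job(): hands the job in; it is judged then, once.
Trained networks look in the newest picture that a camera, given by its name, has taken for a name from the list of things; names that differ only in an ending like _2 or _b are one class to them, and where a whole thing is asked for, a point or a joint stands for the part that bears it (a point fixed in the world has none). Each returns a list of dicts, best first, with "p" (0 to 1); they miss things now and then, are a little off and sometimes report something else, mostly with a low value. They report only what shows in the picture. A call takes as long as a camera call.
- finder.cut_out(camera, query): "region" (480x640 bool, what is visible of it) and "pixel" ([column, row] in pixels, amid what is visible of it).
The state is a dict: "time_s": time; "joints": joint angles; "qd": joint speeds; "joint_torque": joint torques, N m; "tcp_pos": TCP position; "eef_rot": TCP orientation; "contact_force": force on the tool from outside, world axes, zero at the start; "moment": the same for the moment, N m; "gripper_width": finger opening in m; "gripper_force": force on a finger pad.
Only numpy, scipy, OpenCV 4.12 (cv2) and the standard library are available. Lean on these libraries where they do the work, as an engineer would, in place of code of your own. Each camera call takes 0.05 s, during which the arm holds its last target. There are 200 camera calls.

### The job

Each bin on the board has a hinged flip tag in front of it: leaning back toward its bin the tag shows its round dot (full), leaning forward toward the robot it shows its bar (reorder). With the fingertips, gently push over every tag that is wrong, so that just the bins with capacitor cans in them show the dot, the empty bin shows the bar, and every tag rests fully over against its stop. Do not grip the tags or lift anything, and leave the cans and the things round the board where they are.

Things in the scene. Friction and masses are not known exactly. Their poses are not given: they have to be found in the camera images.
- board: fixed plywood board on the desk, 200 x 370 x 10 mm. Origin on the desk, x axis from the tags toward the bins (away from the robot), y along the row to the left, z up; it runs -110 to +90 mm in x, +-185 mm in y. Three bays at y = +115, 0, -115 mm, each with a tag holder at x = -75 mm and a bin at x = +44 mm. Position and yaw vary.
- hinge0 (a point): middle of the hinge axis of tag 0, 45 mm above the desk, in a steel holder 30 x 64 mm whose cheeks end 6 mm above the axis; axes as the board's. Any tag may stand in any bay. The tag: smooth, slippery white plate 46 mm wide, 4 mm thick, free edge 45 mm from the axis; leaning, that edge is 37 mm beside the axis and 26 mm above it. Leaning back it stays 50 mm clear of the bin, room for fingertips
- tag0 (a joint): lean of tag 0 (rad): 0 upright; +0.95 (stop) leaning away from the robot toward its bin, its face with the black round dot (full) looking up at the robot; -0.95 (stop) leaning toward the robot, its other face with the black bar (reorder) up. Free hinge along the board's y, about 30 g; pushed past upright by about 0.3 rad it falls to the other stop by itself and stays
- bin0: fixed grey open bin 0, 58 x 100 x 34 mm, walls 3 mm, origin at the centre of its underside 10 mm above the desk, axes as the board's; its tag is the one in the same bay, with its hinge 119 mm before it. A full bin holds two standing cans, an empty one none; any bin may stand in any bay
- hinge1 (a point): middle of the hinge axis of tag 1, 45 mm above the desk, in a steel holder 30 x 64 mm whose cheeks end 6 mm above the axis; axes as the board's. Any tag may stand in any bay. The tag: smooth, slippery white plate 46 mm wide, 4 mm thick, free edge 45 mm from the axis; leaning, that edge is 37 mm beside the axis and 26 mm above it. Leaning back it stays 50 mm clear of the bin, room for fingertips
- tag1 (a joint): lean of tag 1 (rad): 0 upright; +0.95 (stop) leaning away from the robot toward its bin, its face with the black round dot (full) looking up at the robot; -0.95 (stop) leaning toward the robot, its other face with the black bar (reorder) up. Free hinge along the board's y, about 30 g; pushed past upright by about 0.3 rad it falls to the other stop by itself and stays
- bin1: fixed grey open bin 1, 58 x 100 x 34 mm, walls 3 mm, origin at the centre of its underside 10 mm above the desk, axes as the board's; its tag is the one in the same bay, with its hinge 119 mm before it. A full bin holds two standing cans, an empty one none; any bin may stand in any bay
- hinge2 (a point): middle of the hinge axis of tag 2, 45 mm above the desk, in a steel holder 30 x 64 mm whose cheeks end 6 mm above the axis; axes as the board's. Any tag may stand in any bay. The tag: smooth, slippery white plate 46 mm wide, 4 mm thick, free edge 45 mm from the axis; leaning, that edge is 37 mm beside the axis and 26 mm above it. Leaning back it stays 50 mm clear of the bin, room for fingertips
- tag2 (a joint): lean of tag 2 (rad): 0 upright; +0.95 (stop) leaning away from the robot toward its bin, its face with the black round dot (full) looking up at the robot; -0.95 (stop) leaning toward the robot, its other face with the black bar (reorder) up. Free hinge along the board's y, about 30 g; pushed past upright by about 0.3 rad it falls to the other stop by itself and stays
- bin2: fixed grey open bin 2, 58 x 100 x 34 mm, walls 3 mm, origin at the centre of its underside 10 mm above the desk, axes as the board's; its tag is the one in the same bay, with its hinge 119 mm before it. A full bin holds two standing cans, an empty one none; any bin may stand in any bay
- can0_center (a point): centre of a loose black filter capacitor, a can 42 mm across and 56 mm high standing in a bin (top 69 mm above the desk), 23.5 mm to one side of the bin's middle along y; not to be moved
- can1_center (a point): centre of a loose black filter capacitor, a can 42 mm across and 56 mm high standing in a bin (top 69 mm above the desk), 23.5 mm to one side of the bin's middle along y; not to be moved
- can2_center (a point): centre of a loose black filter capacitor, a can 42 mm across and 56 mm high standing in a bin (top 69 mm above the desk), 23.5 mm to one side of the bin's middle along y; not to be moved
- can3_center (a point): centre of a loose black filter capacitor, a can 42 mm across and 56 mm high standing in a bin (top 69 mm above the desk), 23.5 mm to one side of the bin's middle along y; not to be moved
- cutters_center (a point): centre of loose side cutters with red handles, 40 x 116 x 11 mm, lying before the board; bystander
- bottle_center (a point): centre of a loose brown bottle, 37 mm across, 84 mm high, standing right of the board; bystander
- reel_center (a point): centre of a loose small solder reel, 46 mm across, 34 mm high, standing left of the board; bystander

How it is judged:
By the outcome, as a careful person would: the job done as asked, in the order asked, and still so for the second after the job is handed in, with the robot touching nothing.
It also fails if it takes over 51 s, if anything falls off the work surface, if the arm or the gripper's body presses on something with over 40 N, if the wrist force passes 120 N, or if a joint passes its speed limit or range.

## Working session

There is one attempt and no reset: what is moved stays moved. The work goes in short steps, Python scripts to look and compute and a shell command to move; the robot and the scene stay as the last step left them, time stands still between calls to the robot, and variables do not carry over. Pictures are saved under pics/ and viewed, at most 10 in all, crops included, and the job is handed in when it is done.

```bash
mkdir -p pics
cat > h.py <<'E'
import numpy as np,cv2
from plant import get_state, imaging, r, finder
def save(n,f):
    p,d=imaging.capture(n); cv2.imwrite('pics/'+f,p[:,:,::-1]); return p,d
def world(n,d,uv,st=None):
    c=imaging.get_calibration(n); u,v=uv
    z=np.median([x for x in d[int(v)-2:int(v)+3,int(u)-2:int(u)+3].ravel() if x>0])
    P=np.array([(u-c['cx'])/c['fx']*z,(v-c['cy'])/c['fy']*z,z])
    R=cv2.Rodrigues(np.array(c['rvec'],float))[0]
    return R.T@(P-np.array(c['tvec']).ravel())
def proj(n,X):
    c=imaging.get_calibration(n);K=np.array([[c['fx'],0,c['cx']],[0,c['fy'],c['cy']],[0,0,1.]])
    return cv2.projectPoints(np.array(X,float).reshape(-1,3),np.array(c['rvec'],float),np.array(c['tvec'],float),K,None)[0].reshape(-1,2)
E
python3 - <<'E'
from h import *
for n in ('top','scene'):
    p,d=save(n,n+'1.png'); np.save(n+'.npy',d)
    if n=='top':
        for q in ('board','bin0','tag0','can0_center','cutters_center','bottle_center','reel_center'):
            for o in finder.cut_out(n,q)[:4]:
                print(q,round(o['p'],2),np.round(o['pixel']),np.round(world(n,d,o['pixel']),3))
s=get_state();print(s['time_s'],s['tcp_pos'],s['eef_rot'],s['gripper_width'])
E
```

```text
board 0.74 [331. 232.] [ 0.558 -0.08   0.011]
bin0 0.86 [273. 204.] [0.617 0.043 0.018]
bin0 0.78 [382. 198.] [ 0.632 -0.19   0.013]
bin0 0.55 [328. 196.] [ 0.637 -0.075  0.014]
tag0 0.94 [276. 268.] [0.48  0.031 0.064]
tag0 0.89 [389. 238.] [ 0.541 -0.2    0.06 ]
tag0 0.84 [331. 259.] [ 0.499 -0.081  0.058]
can0_center 0.63 [262. 200.] [0.621 0.061 0.062]
cutters_center 0.65 [342. 312.] [ 0.39  -0.104  0.003]
bottle_center 0.76 [441. 209.] [ 0.601 -0.308  0.061]
bottle_center 0.62 [262. 201.] [0.619 0.061 0.063]
reel_center 0.9 [220. 213.] [0.597 0.153 0.031]
0.45 [ 0.26393356 -0.62117389  0.22650382] [ 1.79992695e+02 -1.36085464e-04 -1.56979601e+02] 0.08747187831721231
```

View pics/top1.png

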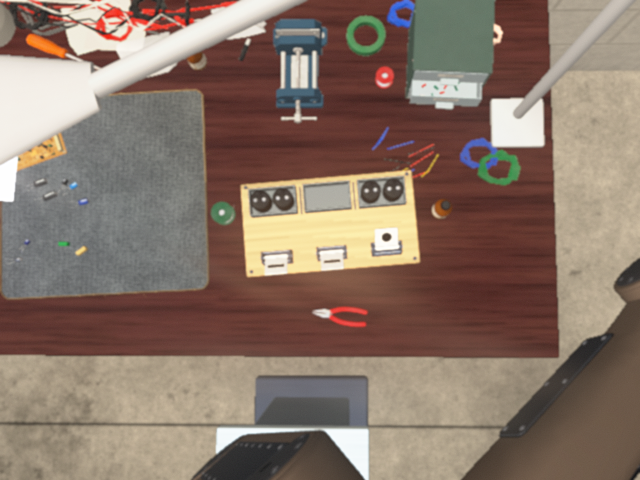

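View pics/scene1.png

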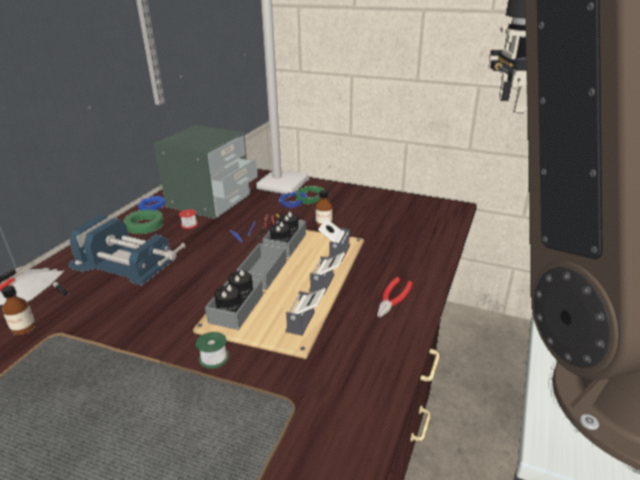

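The top picture shows cans in the left bin (273,201) and right bin (381,190), while the middle bin (327,196) is empty. The left tag (276,262) and middle tag (331,256) lean forward showing the bar, and the right tag (387,240) leans back showing the dot. So only the left tag looks wrong. The scene picture agrees. Next I measure the board.

Run:
```python
from h import *
p,d=imaging.capture('top')
o=finder.cut_out('top','board')[0]
m=o['region'].astype(np.uint8)
box=cv2.boxPoints(cv2.minAreaRect(cv2.findNonZero(m)));print(box.round())
c=imaging.get_calibration('top');R=cv2.Rodrigues(np.array(c['rvec'],float))[0];t=np.array(c['tvec'],float).ravel();C=-R.T@t
W=[]
for u,v in box:
    ray=R.T@np.array([(u-c['cx'])/c['fx'],(v-c['cy'])/c['fy'],1]);W.append((C+ray*(0.01-C[2])/ray[2])[:2])
W=np.array(W,np.float32);(cx,cy),wh,a=cv2.minAreaRect(W);print(W.round(3),wh,a)
yaw=np.deg2rad(a if abs(a)<45 else a-90);X=np.array([np.cos(yaw),np.sin(yaw)]);Y=np.array([-X[1],X[0]])
O=np.array([cx,cy])+0.01*X
print('origin',O,np.rad2deg(yaw))
for y in (.115,0,-.115):
    h=O-.075*X+y*Y;b=O+.044*X+y*Y;print('hinge',h.round(3),'bin',b.round(3),proj('top',[*h,.045]).round(),proj('top',[*b,.04]).round())
for o in finder.cut_out('top','tag0')[:3]:
    print(o['p'],[cv2.minAreaRect(cv2.findNonZero(o['region'].astype(np.uint8)))])
v=cv2.resize(p[155:335,200:460],None,fx=3,fy=3,interpolation=2);cv2.imwrite('pics/crop.png',v[:,:,::-1])
```

```text
[[237. 183.]
 [412. 168.]
 [420. 263.]
 [245. 278.]]
[[ 0.665  0.122]
 [ 0.696 -0.254]
 [ 0.493 -0.269]
 [ 0.461  0.101]] (0.2045576423406601, 0.37721842527389526) 4.792551517486572
origin [ 0.58872852 -0.07372409] 4.792551517486572
hinge [0.504 0.035] bin [0.623 0.045] [[275. 257.]] [[271. 200.]]
hinge [ 0.514 -0.08 ] bin [ 0.633 -0.07 ] [[330. 252.]] [[326. 196.]]
hinge [ 0.524 -0.195] bin [ 0.642 -0.185] [[386. 247.]] [[380. 191.]]
0.71 [((331.22418212890625, 259.1896667480469), (19.349597930908203, 22.339237213134766), 85.2363510131836)]
0.7 [((385.6558532714844, 238.5264434814453), (20.324573516845703, 22.088592529296875), 85.60128784179688)]
0.47 [((330.5, 257.5), (25.0, 31.0), 90.0)]
```

View pics/crop.png

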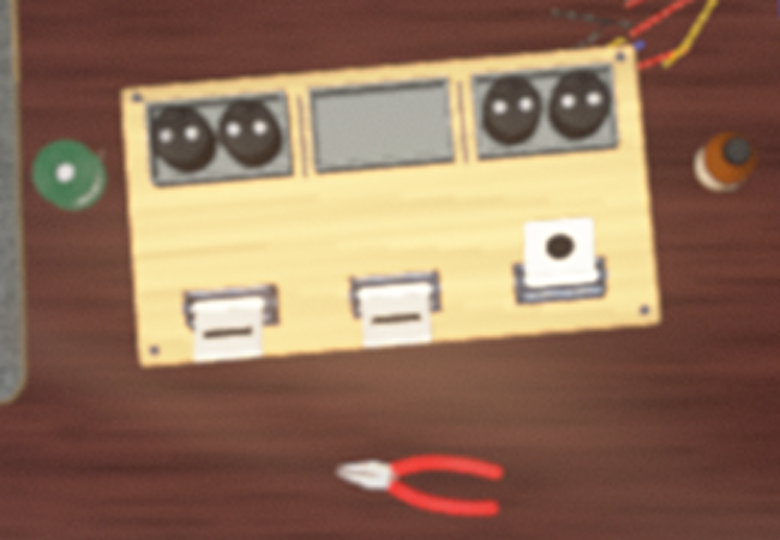

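The crop confirms that only the left tag (228,325) needs flipping: its bin is full but it shows the bar. I'll go above and in front of it, fingers closed, turned to the board's yaw.

```bash
python3 -m handwheel '[[1,1.4,6,0,-5],[1,2.8,12,0,-10],[1,4.2,18,0,-15],[1,5.6,24,0,-18],[1,7,30,0,-18],[1,8.4,36,0,-18],[1,9.8,42,0,-18],[1,11.2,47,0,-18]]' 10 && python3 -m handwheel '[[1,1.4,6,0,0],[1,2.8,12,0,0],[1,4.2,17,0,0],[1,4.4,18,0,0],[1,4.4,18,0,0],[1,4.4,18,0,0]]'
```

```text
time_s: 1.6
tcp_pos: [0.3761, -0.1493, 0.2271]
eef_rot: [180.0, 0.1, -174.9]
contact_force: [0.9, 0.7, 0.1]
gripper_width: 0.0132
gripper_force: 0.0
time_s: 2.35
tcp_pos: [0.4196, 0.0279, 0.2265]
eef_rot: [-180.0, -0.0, -175.0]
contact_force: [0.4, -0.2, 0.0]
gripper_width: 0.0005
gripper_force: 0.0
```

Run:
```python
from h import *
from scipy.spatial.transform import Rotation as Ro
s=get_state();p,d=save('wrist','w1.png')
c=imaging.get_calibration('wrist');H=np.array(c['hand_eye']);R=Ro.from_euler('xyz',s['eef_rot'],degrees=True).as_matrix()
for o in finder.cut_out('wrist','tag0')[:3]:
    v,u=np.nonzero(o['region']&(d>0));z=d[v,u]
    P=np.c_[(u-c['cx'])/c['fx']*z,(v-c['cy'])/c['fy']*z,z]
    W=(P@H[:3,:3].T+H[:3,3])@R.T+s['tcp_pos']
    print(o['p'],o['pixel'],W.mean(0).round(3),np.percentile(W,[2,98],axis=0).round(3))
```

```text
0.62 [172.5, 275.2] [ 0.486 -0.104  0.067] [[ 0.48  -0.13   0.01 ]
 [ 0.514 -0.097  0.073]]
```

View pics/w1.png

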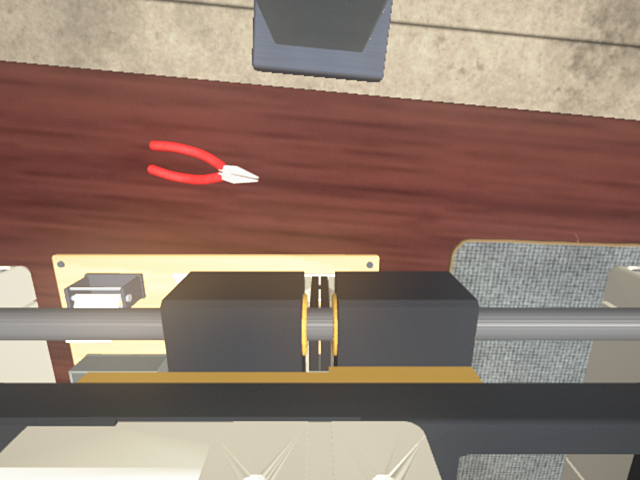

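The wrist view is mostly blocked by the gripper, but the board's edge (60–380, 258) runs parallel to the closed fingers, so the yaw is right. Now I descend in front of the tag and push slowly.

```bash
python3 -m handwheel '[[1,0,0,-5,0],[1,0,0.1,-10,0],[1,0,0.2,-14,0],[1,0,0.2,-16.6,0],[1,0,0.2,-16.6,0],[1,1,0.3,-16.6,0],[1,2,0.4,-16.6,0],[1,3,0.5,-16.6,0]]' && python3 -m handwheel '[[1,1,0.1,0,0],[1,2,0.2,0,0],[1,3,0.25,0,0],[1,4,0.35,0,0],[1,5,0.4,0,0],[1,5.7,0.5,0,0],[1,5.7,0.5,0,0],[1,5.7,0.5,0,0]]'
python3 - <<'E'
from h import *
p,d=imaging.capture('scene')
v=cv2.resize(p[190:370,170:410],None,fx=3,fy=3,interpolation=2);cv2.imwrite('pics/s2.png',v[:,:,::-1])
E
```

```text
time_s: 3.45
tcp_pos: [0.4515, 0.0342, 0.0615]
eef_rot: [180.0, 0.1, -175.0]
contact_force: [-1.2, -0.2, -0.8]
gripper_width: 0.0005
gripper_force: 0.0
time_s: 4.45
tcp_pos: [0.5066, 0.0387, 0.0605]
eef_rot: [-180.0, -0.0, -175.0]
contact_force: [0.1, 0.3, -0.1]
gripper_width: 0.0005
gripper_force: 0.0
```

View pics/s2.png

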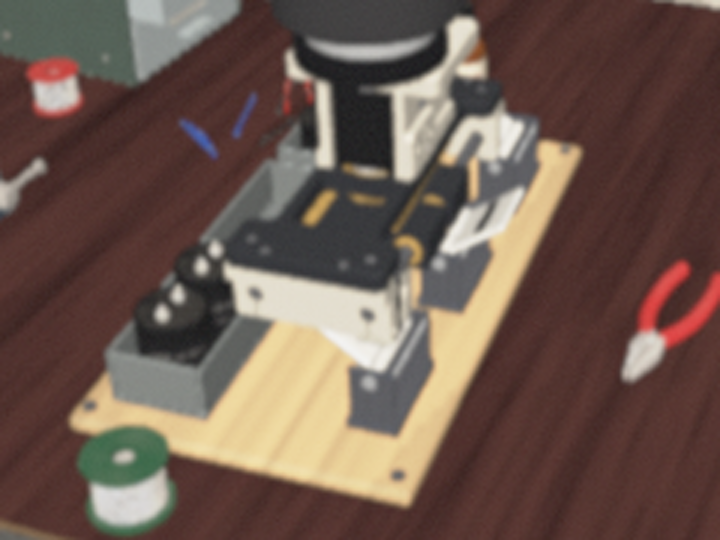

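The picture shows the left tag now lying back toward its bin (345,345), with the fingers above its holder. I'll back off a little, rise and look from above.

```bash
python3 -m handwheel '[[1,-0.5,0,1,0],[1,-1,0,4,0],[1,-1.5,0,9,0],[1,-2,-1,14,0],[1,-3,-6,17,0],[1,-4,-12,17,0],[1,-5,-18,17,0],[1,-6,-24,17,0]]' && python3 -m handwheel '[[1,-1,-6,0,0],[1,-2,-12,0,0],[1,-3,-18,0,0],[1,-3,-18,0,0],[1,-3,-18,0,0]]'
python3 - <<'E'
from h import *
p,d=imaging.capture('top')
v=cv2.resize(p[155:335,200:460],None,fx=3,fy=3,interpolation=2);cv2.imwrite('pics/t2.png',v[:,:,::-1])
E
```

```text
time_s: 5.5
tcp_pos: [0.446, -0.2027, 0.2318]
eef_rot: [-180.0, 0.1, -174.9]
contact_force: [1.8, -0.1, 1.1]
gripper_width: 0.0004
gripper_force: 0.0
time_s: 6.12
tcp_pos: [0.4163, -0.381, 0.2308]
eef_rot: [180.0, 0.0, -175.0]
contact_force: [0.7, -0.2, 0.0]
gripper_width: 0.0009
gripper_force: 0.0
```

View pics/t2.png

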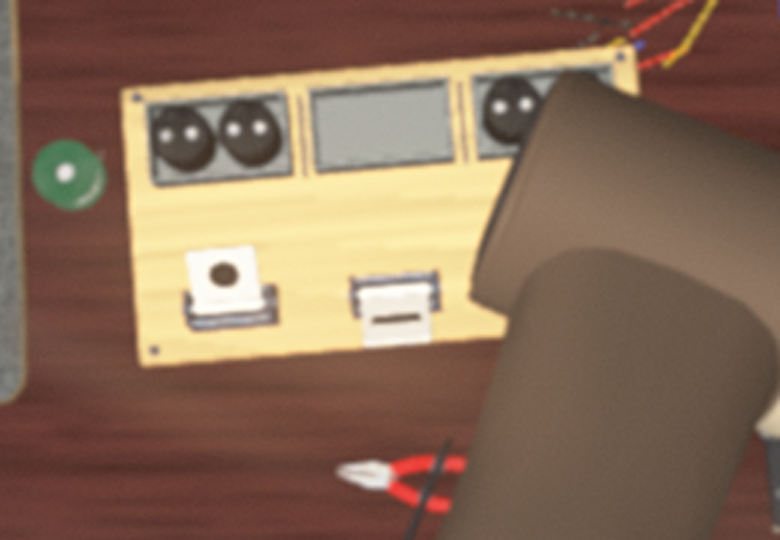

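The left tag (223,275) now shows the dot, fully over like the right one did. The middle tag still shows the bar, and the cans and cutters in view are where they were. The arm hides the right bay, but it passed that bay at 0.23 m height.

```bash
python3 -c "
from plant import r
print(r.close_job())"
```

```text
the job is handed in; nothing more can be done
None
```

I pushed the left tag, the only wrong one, over to its dot and handed the job in at about 6 s; the middle tag still shows its bar, and the right tag, which already showed its dot, was not touched, though the arm hid it in the last picture.

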